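# Retune a bench radio with its guarded edge thumbwheel

## Robot

A 6-joint arm with a two-finger parallel gripper is mounted at the origin on the work surface. World frame = base frame: x ahead of the robot, y to its left, z up, the work surface at z = 0. Lengths are in m, angles in rad, forces in N, time in s.
With the tool pointing down it reaches from about 0.2 to 0.875 m from the base axis. Payload 3.4 kg.
Tool frame: the origin (TCP) lies midway between the tips of the shut fingers; the grasp point (between the pads) lies 19 mm behind it (bot.hold_point_z is the distance from the TCP to the grasp point, in m); z points along the fingers, y is the line along which they close (so a half turn about z gives the same grasp; the last joint's range is limited). The gripper opens to 94 mm and grips with 3 to 60 N. Pads are 16 mm wide; open, the fingers measure 119 mm over their backs; the gripper's body (75 mm by 177 mm) begins 78 mm behind the grasp point.
Start: joints at [-1.33, 0.276, 1.505, -0, 1.361, -0.121], TCP at [0.204, -0.538, 0.205] pointing down, gripper open.
Joint ranges: [-2.89, 2.89], [-0.75, 2.08], [0.22, 2.7], [-1.18, 4.32], [0.11, 2.71], [-2.7, 2.7]. Speed limits (rad/s): [2.57, 2.57, 3.14, 3.14, 3.14, 3.14].

## Interface

Orientations are given as a rotation vector (axis times angle).
In Python, from workcell import sense, snapshot, order, bot gives the robot as it stands.
- The arm moves only by the tool carry_out, never from a script. Its argument "plan" is a list of rows, each an object of numbers: "gripper": the opening, from 0 (shut) to 1 (fully open); "x", "y", "z": the shift along the world's x, y, z in mm; "rx", "ry", "rz": the turn, a rotation vector about the world's x, y, z in degrees. A call has 1 to 8 rows; each row is the pose to reach, as a shift and turn from the pose commanded when the call began; what a row does not reach only later rows make up. A row lasts 1/8 s, in which the tool goes at most 62.5 mm and 10.7 degrees, less where a joint would pass 70% of its speed; a pose out of reach is approached as far as the arm can. A call with a gripper value outside its range is refused whole. The fingers move at their own pace and stop on an object; "grip_force" is the grip in N (left out, the last holds). Time passes only in rows, so rows that repeat a pose let the fingers close. It gives the time, the measured TCP pose, the force, the opening and the grip force at its end, in the units of the state.
- sense(): the state, without advancing time (a new reading comes with each control period).
- snapshot(name): name is "scene" or "top"; returns a dict with "pixels" (480x640x3 uint8, red, green, blue), "range_z" (480x640 float32, m along the optical axis (not along the pixel's ray), 0 where there is no reading), "mtx" (3x3 intrinsics, pixels), "rvec" (rotation vector, rad) and "tvec" (3), from world to camera coordinates, as OpenCV has them. Camera axes: x right, y down, z forward; pixel columns grow to the right and rows downward; lengths in m; the calibration is good to about 2 mm. A picture is of the moment at which its call begins.
- order.job_done(): hands the job in; it is judged then, once.
The state is a dict: "time_s": time; "joints": joint angles; "qvel": joint speeds; "joint_torque": joint torques, N m; "ee_pos": TCP position; "tool_rot": TCP orientation; "force": force on the tool from outside, world axes, zero at the start; "ft_torque": the same for the moment, N m; "grip_width": finger opening in m; "grip_force": force on a finger pad.
Only numpy, scipy, OpenCV 4.12 (cv2) and the standard library are available. Lean on these libraries where they do the work, as an engineer would, in place of code of your own. Each camera call takes 0.05 s, during which the arm holds its last target. There are 200 camera calls.

## Task

Retune the radio: push the orange guard on its sloping front fully open to the left (away from the second thumbwheel), roll the thumbwheel under it until the red pointer of the dial stands in line with the green clip, within the clip's width (not the blue one), then slide the guard fully shut again. Leave the second thumbwheel, which has no guard, as it is set, and do not disturb the loose things on the bench.

Things in the scene. Friction and masses are not known exactly. Their poses are not given: they have to be found in the camera images.
- radio: Black bench radio, fixed, 240 x 320 x 130 mm high, low front turned towards the robot and half to its right. Origin: on the bench, on its centre line, 90 mm behind the front face; x to its back, y to its left (as seen by someone facing its front), z up. Its silver deck slopes 30 degrees, from 50 mm height at the front edge (x = -90 mm) to 130 mm at x = 48 mm.
- deck_edge (a point): Middle of the deck's lower front edge, on its surface. Axes, used below: x up-slope = (cos 30, 0, sin 30) in the radio's axes, y left = the radio's y, z outward = (-sin 30, 0, cos 30), square to the deck.
- handle_mid (a point): Middle of the black carrying handle, a fixed round bar 16 mm thick and 290 mm long along the radio's y on two bent end legs. It hangs 110 mm above the thumbwheel and 23 mm behind it: a gripper held vertical over the wheel strikes it; one held square to the deck (leaning back to the robot by 30 degrees) passes in front of it.
- wheel_top (a point): Highest point of the tuning thumbwheel's rim, 6 mm outward of the deck; axes as deck_edge. Grey ribbed wheel, 32 mm radius, 10 mm wide, in a slot 14 x 52 mm; its axle runs up-slope, so a fingertip pressed on the rim rolls it left or right by friction, taking about 1 N. It is sprung: it sinks inward up to 4 mm, with about 1 N at first touch and 1.5 N more per mm.
- slot (a point): Middle of the tuning wheel's slot, on the deck surface; axes as deck_edge. Guide rails of the guard, 9 mm high, run left-right past the slot on both sides, 40 mm apart (20 mm up-slope and 20 mm down-slope of this point), from 30 mm right to 95 mm left of it: the fingertip works between them.
- tuning (a joint): Angle of the tuning thumbwheel, rad, -1.05 to 1.05; 0 when the pointer is at the top of its arc; grows as the top of the rim is rolled to the left (the radio's +y), 32 mm of rim travel per rad. The dial drum with the red pointer is fixed on the same axle and turns with it. It stays where it is left.
- guard (a joint): Position of the orange sliding guard, m: 0 fully shut (over the wheel), 0.060 fully open (pushed to the left, +y). It stays where left; about 1.2 N moves it.
- guard_tab (a point): Centre of the upright tab on the guard: 8 mm thick left-right, 24 mm along the slope, 12 to 28 mm outward of the deck (this point: 20 mm); axes as deck_edge. It stands on the middle of the guard plate (52 mm left-right, 48 mm along the slope, outer face 12 mm outward of the deck). Shut, it is straight outward of the wheel. Push it from either side with shut fingers, or pinch it.
- pointer_tip (a point): Outer end of the red pointer (4 mm wide line on a white dial drum, behind the wheel under a clear fixed cover 36 mm high). It swings about the wheel's axle, 26 mm below the deck surface, at 54 mm radius: its left-right offset from the wheel's middle is 54 mm x sin(tuning angle). The drum sinks with the sprung wheel. Axes turn with the wheel.
- green_clip: Green flag clip behind the dial's clear cover, 8 x 8 mm and 26 mm high outward of the deck, fixed: the tuning to be set. Origin: the middle of its foot on the deck; axes parallel to the radio's. The pointer is in line when the pointer tip's y in this frame is 0; clip and wheel middle then differ in the radio's y by 54 mm x sin(tuning angle).
- blue_clip: Blue clip of the same form on the other half of the dial, fixed: another station, not to be used.
- volume_mark (a point): A point on the rim of the second thumbwheel (volume), which has no guard; same size as the other, its middle 85 mm to the right of the tuning wheel. It turns easily, not to be touched.
- screwdriver: Red screwdriver, 160 mm long, 30 mm thick at most, loose, lying on the bench in front of the radio, about along the radio's y. Origin under its middle.
- screw_jar: Small closed jar, 44 mm diameter, 45 mm high, loose, standing on the radio's flat top behind the handle. Origin: underside centre.
- meter: Yellow multimeter, 140 x 75 x 32 mm, loose, left of the radio. Origin: underside centre.
- board: Green circuit board with parts, 100 x 80 x 24 mm, loose, right of the radio. Origin: underside centre.
- speaker: Loose loudspeaker, 90 mm diameter, 42 mm high, paper cone up, right of the radio towards the back. Origin: underside centre.
- mug: Blue mug, 76 mm diameter, 85 mm high, loose, left front of the bench. Origin: underside centre.
- brush: Brush 150 mm long, loose, lying at the right front of the bench.

How it is judged:
On the way, in this order (a step that is already met when the one before it is completed fails the run):
1. the guard is pushed open to the left (50 mm or more of its 60 mm) (value of joint guard above 0.05 m), for 0.1 s.
2. with the guard open, the red pointer is brought in line with the green clip (within 4 mm) (y of pointer_tip in the frame of green_clip between -0.004 and 0.004 m and value of joint guard above 0.03 m), for 0.2 s.
3. the guard is shut again (within 3 mm) (value of joint guard below 0.003 m), for 0.1 s.
At the end, for the whole second after the job is handed in: The red pointer stands within 4 mm of the middle of the green clip (left-right), still; the guard is shut to within 3 mm; the robot touches nothing (y of pointer_tip in the frame of green_clip between -0.004 and 0.004 m and value of joint guard below 0.003 m and velocity of joint tuning between -0.05 and 0.05 rad/s).
It fails at once if the volume thumbwheel is turned (its rim by more than 5 mm) (distance of volume_mark from where it was at the start of the episode above 0.005 m).
It fails at once if a loose thing on the bench is moved more than 30 mm (distance of any of screwdriver, screw_jar, meter, board, speaker, mug, brush from where it was at the start of the episode above 0.03 m).
It also fails if it takes over 45 s, if anything falls off the work surface, if the arm or the gripper's body presses on something with over 40 N, if the wrist force passes 120 N, or if a joint passes its speed limit or range.

## Working session

There is one attempt and no reset: what is moved stays moved. The work goes in short steps, Python scripts to look and compute and a tool call to move; the robot and the scene stay as the last step left them, time stands still between calls to the robot, and variables do not carry over. Pictures are saved under pics/ and viewed, at most 10 in all, crops included, and the job is handed in when it is done.

Besides the shell and the picture viewer there is one more tool, called as name(argument=value, ...) on one line, values as JSON. carry_out: Moves the arm, as the interface text tells. Its arguments: {"type":"object","properties":{"plan":{"type":"array","items":{"type":"object","properties":{"gripper":{"type":"number"},"x":{"type":"number"},"y":{"type":"number"},"z":{"type":"number"},"rx":{"type":"number"},"ry":{"type":"number"},"rz":{"type":"number"}}}},"grip_force":{"type":"number"}},"required":["plan"]}

```bash
ls; mkdir -p pics; python3 - <<'E'
from workcell import sense, snapshot, bot
import cv2, numpy as np
for n in ("scene","top"):
    s=snapshot(n); cv2.imwrite(f"pics/{n}0.png",s["pixels"][:,:,::-1]); np.savez(f"{n}0.npz",**s)
    R=cv2.Rodrigues(s["rvec"])[0]; print(n,s["mtx"].round(1).tolist(),(-R.T@s["tvec"].ravel()).round(3),R.round(2).tolist())
s=sense(); print(s["time_s"],s["ee_pos"],s["tool_rot"],s["force"],s["grip_width"])
E
```

```text
pics
scene [[504.0, 0.0, 317.2], [0.0, 504.0, 244.5], [0.0, 0.0, 1.0]] [ 1.07 -0.35  1.08] [[0.59, 0.8, -0.02], [0.64, -0.49, -0.59], [-0.48, 0.34, -0.81]]
top [[474.8, 0.0, 320.8], [0.0, 474.8, 233.6], [0.0, 0.0, 1.0]] [0.301 0.008 1.461] [[0.03, -1.0, -0.01], [-0.99, -0.02, -0.15], [0.15, 0.01, -0.99]]
0.1 [ 0.20338898 -0.53731301  0.20472019] [-3.08881030e+00 -5.64887534e-01  1.84047175e-04] [0.06068243 0.33188566 0.35419777] 0.09434843377904703
```

View pics/scene0.png

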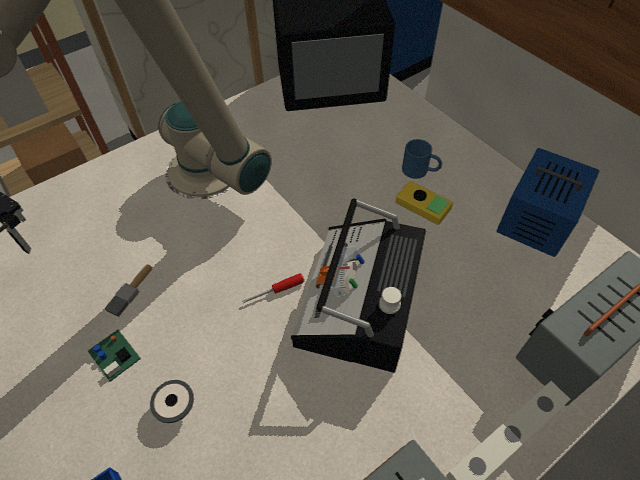

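View pics/top0.png

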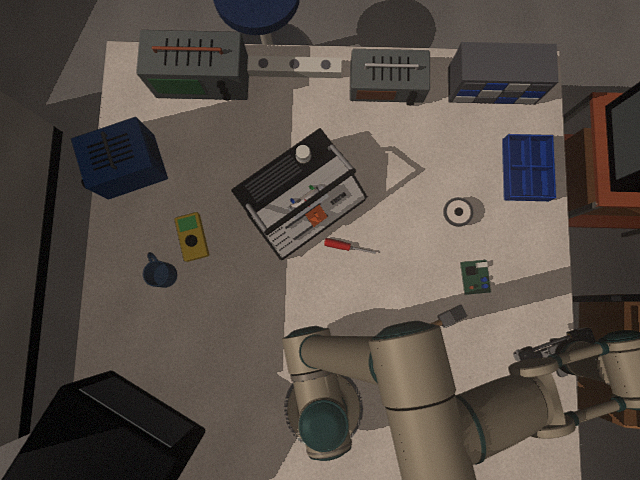

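The radio shows at about (360,290) in the scene view and (300,195) in the top view. The guard is orange, at (323,275) in scene and (317,215) in top. I'll enlarge both.

```bash
python3 - <<'E'
import cv2
a=cv2.imread("pics/scene0.png")[190:340,290:440]; b=cv2.imread("pics/top0.png")[120:270,225:375]
cv2.imwrite("pics/crop0.png",cv2.hconcat([cv2.resize(i,(400,400),interpolation=cv2.INTER_CUBIC) for i in(a,b)]))
E
```

```text
(no output)
```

View pics/crop0.png

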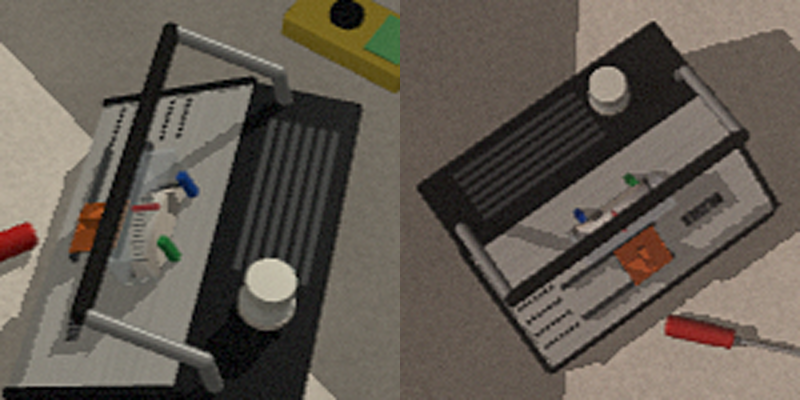

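```bash
cat > h.py <<'E'
import cv2, numpy as np
def cloud(s):
    R=cv2.Rodrigues(s["rvec"])[0]; v,u=np.mgrid[0:480,0:640]; K=s["mtx"]; z=s["range_z"]
    P=np.stack([(u-K[0,2])/K[0,0]*z,(v-K[1,2])/K[1,1]*z,z],-1)-s["tvec"].ravel()
    P=P@R; P[z==0]=np.nan; return P
def ray(s,uv):
    R=cv2.Rodrigues(s["rvec"])[0]; d=cv2.undistortPoints(np.float64(uv).reshape(-1,1,2),s["mtx"],None).reshape(-1,2)
    d=np.c_[d,np.ones(len(d))]@R; return -R.T@s["tvec"].ravel(), d
def hsv(s): return cv2.cvtColor(s["pixels"],cv2.COLOR_RGB2HSV)
E
python3 - <<'E'
from h import *
N=[]
for n,roi in (("scene",(190,370,290,440)),("top",(120,270,225,375))):
    s=dict(np.load(n+"0.npz")); P=cloud(s); H=hsv(s)
    m=np.zeros((480,640),bool); m[roi[0]:roi[1],roi[2]:roi[3]]=1
    zz=P[...,2]
    # deck: RANSAC-less: points with z 0.04..0.14, low sat, bright; iterative plane fit
    k=m&(zz>.05)&(zz<.128)&(H[...,1]<60)&(H[...,2]>70)
    Q=P[k]
    for _ in range(8):
        c=np.median(Q,0) if _==0 else Q.mean(0); nn=np.linalg.svd(Q-Q.mean(0),full_matrices=0)[2][2]; nn*=np.sign(nn[2])
        d=(P[k]-Q.mean(0))@nn; Q=P[k][abs(d)<(.01 if _<3 else .004)]
    print(n,len(Q),nn.round(3),"tilt",np.degrees(np.arccos(nn[2])).round(2),"yaw",np.degrees(np.arctan2(-nn[1],-nn[0])).round(2),"std",((Q-Q.mean(0))@nn).std().round(4))
    yaw=np.arctan2(-nn[1],-nn[0])
    r=cv2.minAreaRect(np.float32(Q[:,:2]*1000)); print(r)
    for nm,lo,hi in (("orange",(5,150,90),(18,255,255)),("red",(170,120,90),(180,255,255)),("red2",(0,150,90),(4,255,255)),("green",(45,110,40),(85,255,255)),("blue",(105,120,50),(125,255,255))):
        g=(cv2.inRange(H,lo,hi)>0)&m
        if g.sum(): 
            v,u=np.where(g); print(nm,g.sum(),"px",u.mean().round(1),v.mean().round(1),"xyz",np.nanmedian(P[g],0).round(4),np.nanmin(P[g],0).round(3),np.nanmax(P[g],0).round(3))
    # top face z~.13 dark
    t=m&(abs(zz-.13)<.006); T=cv2.minAreaRect(np.float32(P[t][:,:2]*1000)); print("top",t.sum(),T)
E
```

```text
scene 3777 [-0.395 -0.304  0.867] tilt 29.89 yaw 37.55 std 0.0015
((584.208984375, 55.09150695800781), (139.10391235351562, 313.026611328125), 37.489906311035156)
orange 114 px 322.1 275.0 xyz [0.5553 0.0239 0.0818] [0.52  0.001 0.059] [0.575 0.051 0.105]
red 9 px 329.0 271.7 xyz [0.5947 0.0532 0.1381] [ 0.499 -0.013  0.019] [0.602 0.059 0.145]
red2 103 px 300.3 277.4 xyz [ 0.4938 -0.0088  0.0255] [ 0.479 -0.031  0.017] [0.603 0.061 0.145]
green 126 px 407.7 230.1 xyz [0.5365 0.4097 0.0362] [0.51  0.041 0.03 ] [0.642 0.449 0.144]
blue 41 px 359.7 258.6 xyz [0.5952 0.1018 0.1313] [0.573 0.096 0.116] [0.602 0.112 0.142]
top 5922 ((648.757568359375, 103.04434967041016), (176.83001708984375, 329.0591735839844), 37.70305633544922)
top 2968 [-0.393 -0.304  0.868] tilt 29.82 yaw 37.73 std 0.002
((582.93505859375, 58.86238098144531), (139.3105010986328, 319.579833984375), 37.6429443359375)
orange 251 px 315.9 215.5 xyz [0.5587 0.0363 0.0868] [0.53  0.007 0.058] [0.589 0.069 0.107]
red2 171 px 336.5 244.2 xyz [ 0.4825 -0.0286  0.0233] [ 0.467 -0.066  0.012] [0.593 0.068 0.138]
green 11 px 311.3 187.3 xyz [0.6312 0.0518 0.1358] [0.626 0.046 0.127] [0.637 0.055 0.14 ]
blue 10 px 292.0 200.5 xyz [0.5906 0.1047 0.1382] [0.586 0.102 0.125] [0.598 0.109 0.143]
top 3761 ((646.401123046875, 103.392333984375), (184.2848358154297, 325.67596435546875), 37.31283950805664)
```

```bash
cat >> h.py <<'E'
YAW=np.radians(37.6); O=np.array([.600,.0703,0])
Rr=np.array([[np.cos(YAW),-np.sin(YAW),0],[np.sin(YAW),np.cos(YAW),0],[0,0,1]])
c3,s3=np.cos(np.pi/6),.5
Rd=Rr@np.array([[c3,0,-s3],[0,1,0],[s3,0,c3]]); E=O+Rr@np.array([-.09,0,.05])
def deck(P): return (P-E)@Rd
def hit(s,uv,h):  # ray onto plane h outward of the deck -> deck coords
    o,d=ray(s,uv); t=(h-(o-E)@Rd[:,2])/(d@Rd[:,2]); return deck(o+t[:,None]*d)
MASK=dict(orange=((5,150,90),(18,255,255)),red=((0,110,90),(4,255,255)),red2=((168,90,90),(180,255,255)),green=((45,110,40),(85,255,255)),blue=((100,110,50),(125,255,255)))
E
python3 - <<'E'
from h import *
np.set_printoptions(suppress=True)
for n,roi in (("scene",(190,370,312,385)),("top",(150,240,270,350))):
    s=dict(np.load(n+"0.npz")); D=deck(cloud(s))*1000; H=hsv(s)
    m=np.zeros((480,640),bool); m[roi[0]:roi[1],roi[2]:roi[3]]=1
    print(n)
    b=m&(H[...,1]<60)&(H[...,2]>90)&(abs(D[...,2])<6); print("deck h",np.median(D[b][:,2]).round(1), "x",np.percentile(D[b][:,0],[.5,99.5]).round(1),"y",np.percentile(D[b][:,1],[.5,99.5]).round(1))
    for k,(lo,hi) in MASK.items():
        g=(cv2.inRange(H,lo,hi)>0)&m; Q=D[g]
        if len(Q)<2: continue
        print(k,len(Q),"x,y,z pct 3,50,97",np.percentile(Q,[3,50,97],axis=0).round(1).tolist())
        if k=="orange":
            for a,b in((8,15),(17,32)): q=Q[(Q[:,2]>a)&(Q[:,2]<b)]; print("  ",a,b,len(q),np.percentile(q,[2,50,98],axis=0).round(1).tolist())
        v,u=np.where(g); 
        for h in (12,20,24): print("   hit",h,(hit(s,np.c_[u,v].mean(0),h/1000)*1000).round(1)[0,:2])
    hd=(D[...,2]>60)&(D[...,2]<130)&(H[...,2]<60)&(abs(D[...,1])<170)&(abs(D[...,0])<160); q=D[hd]; print("handle",len(q),np.percentile(q,[1,50,99],axis=0).round(1).tolist())
E
```

```text
scene
deck h 1.5 x [-99.2 200.8] y [-157.1  310.2]
orange 114 x,y,z pct 3,50,97 [[nan, nan, nan], [nan, nan, nan], [nan, nan, nan]]
   8 15 73 [[25.7, -29.2, 10.1], [34.8, -12.7, 13.3], [46.4, 20.8, 14.8]]
   17 32 25 [[37.3, -8.7, 22.7], [51.4, -4.7, 29.0], [59.7, -0.8, 31.6]]
   hit 12 [35.4 -4.5]
   hit 20 [ 42.1 -10.8]
   hit 24 [ 45.5 -14. ]
red 14 x,y,z pct 3,50,97 [[101.4, -14.3, 35.6], [113.1, -9.4, 38.5], [124.2, -6.8, 41.1]]
   hit 12 [92.3 11.7]
   hit 20 [98.5  5.2]
   hit 24 [101.6   1.9]
red2 7 x,y,z pct 3,50,97 [[100.7, -11.0, 37.6], [110.9, -10.4, 38.2], [119.6, -8.0, 41.2]]
   hit 12 [90.4 11.9]
   hit 20 [96.6  5.4]
   hit 24 [99.7  2.1]
green 41 x,y,z pct 3,50,97 [[nan, nan, nan], [nan, nan, nan], [nan, nan, nan]]
   hit 12 [127.4 -34.6]
   hit 20 [133.2 -40.6]
   hit 24 [136.1 -43.6]
blue 42 x,y,z pct 3,50,97 [[125.2, 24.9, 4.5], [132.2, 28.2, 19.2], [135.6, 34.7, 28.7]]
   hit 12 [127.1  33.5]
   hit 20 [132.9  26.8]
   hit 24 [135.9  23.5]
handle 807 [[119.1, -155.8, 87.0], [128.7, -25.2, 97.6], [134.2, 138.0, 101.8]]
top
deck h -0.2 x [  0.9 203.1] y [-151.3  1
[... 151 characters left out ...]
 14.8]]
   17 32 31 [[30.7, -15.5, 17.1], [50.7, -2.2, 26.0], [68.3, 6.0, 30.7]]
   hit 12 [49.9 -1.7]
   hit 20 [52.9 -0.8]
   hit 24 [54.4 -0.4]
red 5 x,y,z pct 3,50,97 [[-41.8, 2.7, -14.9], [-40.8, 7.8, -7.9], [97.6, 12.1, 30.5]]
   hit 12 [-2.7  8.7]
   hit 20 [0.7 9.5]
   hit 24 [2.4 9.9]
green 11 x,y,z pct 3,50,97 [[127.4, -37.9, 13.9], [132.5, -34.6, 22.1], [135.6, -30.8, 27.5]]
   hit 12 [128.9 -35.6]
   hit 20 [131.5 -34.6]
   hit 24 [132.8 -34.1]
blue 12 x,y,z pct 3,50,97 [[129.1, 29.7, 10.3], [133.9, 32.1, 26.7], [136.4, 35.9, 31.1]]
   hit 12 [129.1  31.5]
   hit 20 [131.7  32.1]
   hit 24 [132.9  32.5]
handle 614 [[117.8, -148.4, 81.4], [127.4, 2.9, 96.1], [141.2, 145.5, 102.2]]
```

```bash
cat >> h.py <<'E'
from scipy.spatial.transform import Rotation as Ro
W=np.array([.050,-.003,0])      # slot in deck frame
def world(p): return E+Rd@np.asarray(p)
def report():
    from workcell import sense
    s=sense(); R=Ro.from_rotvec(s["tool_rot"]); p=deck(s["ee_pos"])*1000
    print("t",round(s["time_s"],2),"tcp deck rel slot",(p-W*1000).round(1),"F deck",(Rd.T@s["force"]).round(2),"grip",round(s["grip_width"]*1000,1),round(s["grip_force"],1),"joints",s["joints"].round(2))
    return s,R
E
python3 - <<'E'
from h import *
np.set_printoptions(suppress=True)
s,R=report()
for sg in (1,-1):
    y=Rd[:,1]*sg; z=-Rd[:,2]; T=Ro.from_matrix(np.c_[np.cross(y,z),y,z])
    print(sg,"turn deg",np.degrees((T*R.inv()).as_rotvec()).round(2))
print("dirs deck x,y,z",Rd.T.round(4).tolist())
for h in (.2,.12,.015): 
    t=world(W+[0,0,h]); print(h,t.round(4),"shift",((t-s["ee_pos"])*1000).round(1))
E
```

```text
t 0.1 tcp deck rel slot [-487.9 -236.4  431.5] F deck [0.39 0.23 0.18] grip 94.3 0.0 joints [-1.33  0.28  1.51 -0.    1.36 -0.12]
1 turn deg [  37.32   20.97 -157.99]
-1 turn deg [ 14.59 -26.32  16.46]
dirs deck x,y,z [[0.6861, 0.5284, 0.5], [-0.6101, 0.7923, 0.0], [-0.3961, -0.3051, 0.866]]
0.2 [ 0.4856 -0.0216  0.2482] shift [282.2 515.7  43.5]
0.12 [0.5173 0.0028 0.1789] shift [313.9 540.1 -25.8]
0.015 [0.5589 0.0349 0.088 ] shift [ 355.5  572.2 -116.7]
```

carry_out(plan=[{"x":10,"y":40,"z":45,"gripper":0.4},{"x":50,"y":95,"z":85,"rx":2.9,"ry":-5.3,"rz":3.3,"gripper":0.4},{"x":90,"y":143,"z":95,"rx":5.8,"ry":-10.6,"rz":6.6,"gripper":0.4},{"x":125,"y":195,"z":95,"rx":8.8,"ry":-15.8,"rz":9.9,"gripper":0.4},{"x":155,"y":248,"z":95,"rx":11.7,"ry":-21,"rz":13.2,"gripper":0.4},{"x":185,"y":300,"z":95,"rx":14.6,"ry":-26.3,"rz":16.5,"gripper":0.4},{"x":215,"y":353,"z":95,"rx":14.6,"ry":-26.3,"rz":16.5,"gripper":0.4},{"x":240,"y":405,"z":90,"rx":14.6,"ry":-26.3,"rz":16.5,"gripper":0.4}])

```text
validation failed for argument at $.pl...
```

carry_out(plan=[{"x":20,"y":50,"z":-15,"gripper":0.4},{"x":40,"y":105,"z":-40,"gripper":0.4},{"x":42,"y":111,"z":-47,"gripper":0.4},{"x":42,"y":111,"z":-47,"gripper":0.4}])

```text
validation failed for argument at $.pl...
```

```bash
cat >> h.py <<'E'
def todo(p,sg=-1):
    s,R=report(); y=Rd[:,1]*sg; z=-Rd[:,2]; T=Ro.from_matrix(np.c_[np.cross(y,z),y,z])
    print("shift",((world(W+np.array(p)/1000)-s["ee_pos"])*1000).round(1),"turn",np.degrees((T*R.inv()).as_rotvec()).round(2))
E
python3 - <<'E'
from h import *
np.set_printoptions(suppress=True)
todo((0,0,60)); todo((0,0,15))
E
```

```text
t 0.1 tcp deck rel slot [-487.9 -236.4  431.5] F deck [0.39 0.23 0.18] grip 94.3 0.0 joints [-1.33  0.28  1.51 -0.    1.36 -0.12]
shift [337.7 558.4 -77.8] turn [ 14.59 -26.32  16.46]
t 0.1 tcp deck rel slot [-487.9 -236.4  431.5] F deck [0.39 0.23 0.18] grip 94.3 0.0 joints [-1.33  0.28  1.51 -0.    1.36 -0.12]
shift [ 355.5  572.2 -116.7] turn [ 14.59 -26.32  16.46]
```

The call was refused and nothing moved. I'll retry with every field in every row.

carry_out(plan=[{"x":10,"y":40,"z":45,"rx":0,"ry":0,"rz":0,"gripper":0.4},{"x":50,"y":85,"z":80,"rx":3,"ry":-5,"rz":3,"gripper":0.4}])

```text
time_s: 0.35
ee_pos: [0.2502, -0.4557, 0.2829]
tool_rot: [-3.034, -0.64, -0.151]
force: [0.6, -0.8, 0.2]
grip_width: 0.0772
grip_force: 0.0
```

carry_out(plan=[{"x":40,"y":45,"z":10,"rx":3,"ry":-5,"rz":3,"gripper":0.4},{"x":75,"y":95,"z":10,"rx":6,"ry":-10,"rz":7,"gripper":0.4},{"x":105,"y":148,"z":10,"rx":9,"ry":-16,"rz":10,"gripper":0.4},{"x":135,"y":200,"z":10,"rx":12,"ry":-21,"rz":13,"gripper":0.4},{"x":165,"y":253,"z":10,"rx":12,"ry":-21,"rz":13,"gripper":0.4},{"x":190,"y":305,"z":10,"rx":12,"ry":-21,"rz":13,"gripper":0.4},{"x":210,"y":360,"z":0,"rx":12,"ry":-21,"rz":13,"gripper":0.4},{"x":230,"y":410,"z":-15,"rx":12,"ry":-21,"rz":13,"gripper":0.4}])

```text
time_s: 1.35
ee_pos: [0.4797, -0.0457, 0.2668]
tool_rot: [-2.729, -0.916, -0.725]
force: [1.5, -0.8, -0.4]
grip_width: 0.0378
grip_force: 0.0
```

```bash
python3 - <<'E'
from h import *
np.set_printoptions(suppress=True)
todo((0,0,100))
E
```

```text
t 1.35 tcp deck rel slot [ -7.5 -15.6 225.8] F deck [ 0.43 -1.61 -0.67] grip 37.8 0.0 joints [-0.66 -0.05  1.87  0.54  1.24  0.11]
shift [  45.5   54.7 -105.2] turn [-0.34 -0.36  0.35]
```

carry_out(plan=[{"x":20,"y":25,"z":-45,"rx":0,"ry":0,"rz":0,"gripper":0.4},{"x":40,"y":48,"z":-90,"rx":0,"ry":0,"rz":0,"gripper":0.4},{"x":45.5,"y":54.7,"z":-105,"rx":0,"ry":0,"rz":0,"gripper":0.4},{"x":45.5,"y":54.7,"z":-105,"rx":0,"ry":0,"rz":0,"gripper":0.4}])

```text
time_s: 1.85
ee_pos: [0.5238, 0.0086, 0.1602]
tool_rot: [-2.726, -0.917, -0.719]
force: [0.4, -0.2, 0.2]
grip_width: 0.0374
grip_force: 0.0
```

```bash
python3 - <<'E'
from h import *
np.set_printoptions(suppress=True)
from workcell import snapshot
todo((0,0,17))
a,b=[snapshot(n)["pixels"][:,:,::-1] for n in("scene","top")]
a=a[190:340,270:420]; b=b[140:290,225:375]
cv2.imwrite("pics/crop1.png",cv2.hconcat([cv2.resize(i,(400,400),interpolation=cv2.INTER_CUBIC) for i in(a,b)]))
E
```

```text
t 1.85 tcp deck rel slot [-1.8  0.6 99.5] F deck [ 0.24 -0.39  0.14] grip 37.4 0.0 joints [-0.47  0.08  2.02  0.61  0.91  0.1 ]
shift [ 34.3  25.7 -70.5] turn [-0.46 -0.62  0.22]
```

View pics/crop1.png

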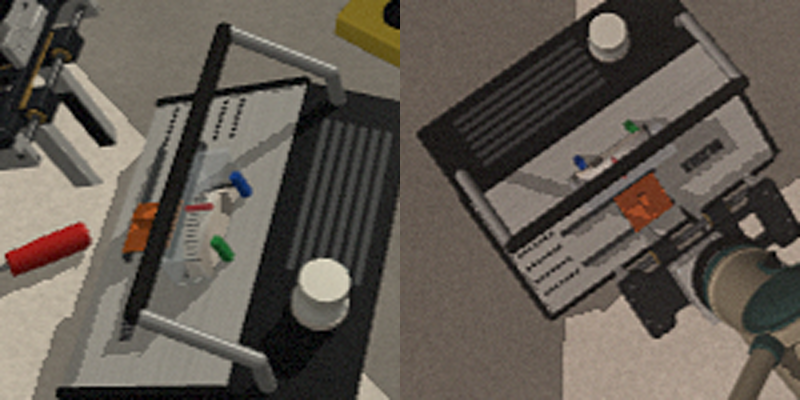

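The gripper hangs in front of the handle with its fingers (scene crop, about (75,150)) square to the deck. The guard is still shut and nothing has been disturbed. Next I'll go down around the tab.

carry_out(plan=[{"x":14,"y":11,"z":-30,"rx":0,"ry":0,"rz":0,"gripper":0.4},{"x":26,"y":19,"z":-54,"rx":0,"ry":0,"rz":0,"gripper":0.4},{"x":34,"y":25.5,"z":-69,"rx":0,"ry":0,"rz":0,"gripper":0.4},{"x":34,"y":25.5,"z":-69,"rx":0,"ry":0,"rz":0,"gripper":0.4}])

```text
time_s: 2.45
ee_pos: [0.5592, 0.0323, 0.0931]
tool_rot: [-2.729, -0.916, -0.724]
force: [-0.0, 0.3, 0.2]
grip_width: 0.0374
grip_force: 0.0
```

carry_out(plan=[{"x":0,"y":0,"z":0,"rx":0,"ry":0,"rz":0,"gripper":0},{"x":0,"y":0,"z":0,"rx":0,"ry":0,"rz":0,"gripper":0},{"x":0,"y":0,"z":0,"rx":0,"ry":0,"rz":0,"gripper":0},{"x":0,"y":0,"z":0,"rx":0,"ry":0,"rz":0,"gripper":0}], grip_force=4)

```text
time_s: 2.95
ee_pos: [0.5583, 0.0335, 0.0934]
tool_rot: [-2.727, -0.917, -0.723]
force: [-2.9, 1.6, 4.2]
grip_width: 0.0079
grip_force: 4.0
```

```bash
python3 - <<'E'
from h import *
np.set_printoptions(suppress=True)
todo((0,62,17))
E
```

```text
t 2.95 tcp deck rel slot [ 1.6 -0.7 20.4] F deck [0.94 3.04 4.3 ] grip 7.9 4.0 joints [-0.38  0.21  2.08  0.72  0.72  0.02]
shift [-38.   49.8  -3.7] turn [-0.45 -0.43  0.27]
```

carry_out(plan=[{"x":-9,"y":12,"z":0,"rx":0,"ry":0,"rz":0,"gripper":0},{"x":-18,"y":23.5,"z":0,"rx":0,"ry":0,"rz":0,"gripper":0},{"x":-27,"y":35,"z":0,"rx":0,"ry":0,"rz":0,"gripper":0},{"x":-34,"y":44,"z":0,"rx":0,"ry":0,"rz":0,"gripper":0},{"x":-38,"y":49.5,"z":0,"rx":0,"ry":0,"rz":0,"gripper":0},{"x":-38,"y":49.5,"z":0,"rx":0,"ry":0,"rz":0,"gripper":0}])

```text
time_s: 3.7
ee_pos: [0.5218, 0.0814, 0.0933]
tool_rot: [-2.731, -0.918, -0.727]
force: [-0.7, -5.8, 4.5]
grip_width: 0.0078
grip_force: 4.0
```

```bash
python3 - <<'E'
from h import *
np.set_printoptions(suppress=True)
todo((0,62,17))
from workcell import snapshot
for n,roi in (("scene",(190,340,312,385)),("top",(150,260,260,350))):
    s=snapshot(n); H=hsv(s); D=deck(cloud(s))*1000
    g=cv2.inRange(H,*MASK["orange"])>0; g[:roi[0]]=0; g[roi[1]:]=0; g[:,:roi[2]]=0; g[:,roi[3]:]=0
    Q=D[g]; print(n,g.sum(),np.nanpercentile(Q,[3,50,97],axis=0).round(1).tolist())
E
```

```text
t 3.7 tcp deck rel slot [ 1.8 59.5 20. ] F deck [-1.26 -4.13  5.98] grip 7.8 4.0 joints [-0.29  0.15  2.16  0.74  0.65  0.07]
shift [-1.6  2.  -3.5] turn [-0.18 -0.25  0.37]
scene 73 [[27.0, 29.3, 11.0], [38.0, 43.2, 13.4], [69.7, 56.2, 30.6]]
top 129 [[43.8, 34.1, 6.1], [62.9, 59.9, 12.1], [73.5, 82.6, 30.0]]
```

carry_out(plan=[{"x":0,"y":0,"z":0,"rx":0,"ry":0,"rz":0,"gripper":0.3},{"x":0,"y":0,"z":0,"rx":0,"ry":0,"rz":0,"gripper":0.3},{"x":-7,"y":-5,"z":15,"rx":0,"ry":0,"rz":0,"gripper":0.3},{"x":-14,"y":-11,"z":30,"rx":0,"ry":0,"rz":0,"gripper":0.3},{"x":-14,"y":-11,"z":30,"rx":0,"ry":0,"rz":0,"gripper":0.0},{"x":0,"y":-29,"z":30,"rx":0,"ry":0,"rz":0,"gripper":0.0},{"x":16,"y":-50,"z":30,"rx":0,"ry":0,"rz":0,"gripper":0.0},{"x":16,"y":-50,"z":30,"rx":0,"ry":0,"rz":0,"gripper":0.0}])

```text
time_s: 4.8
ee_pos: [0.5396, 0.0296, 0.1226]
tool_rot: [-2.731, -0.913, -0.725]
force: [-1.3, -0.2, 0.1]
grip_width: 0.0008
grip_force: 0.0
```

```bash
python3 - <<'E'
from h import *
np.set_printoptions(suppress=True)
todo((0,9,12))
from workcell import snapshot
for n,roi in (("scene",(190,340,312,385)),("top",(150,260,260,350))):
    s=snapshot(n); np.savez(n+"1.npz",**s); H=hsv(s); D=deck(cloud(s))*1000; print(n)
    for k,(lo,hi) in MASK.items():
        g=cv2.inRange(H,lo,hi)>0; g[:roi[0]]=0; g[roi[1]:]=0; g[:,:roi[2]]=0; g[:,roi[3]:]=0
        if g.sum(): 
            v,u=np.where(g); print(k,g.sum(),"px",u.mean().round(1),v.mean().round(1),"D",np.nanpercentile(D[g],[3,50,97],axis=0).round(1).tolist(),"hit28,13 y",(hit(s,(u.mean(),v.mean()),.028)*1000).round(1),(hit(s,(u.mean(),v.mean()),.013)*1000).round(1))
a,b=[np.load(n+"1.npz")["pixels"][:,:,::-1] for n in("scene","top")]
cv2.imwrite("pics/crop2.png",cv2.hconcat([cv2.resize(i,(400,400),interpolation=cv2.INTER_CUBIC) for i in(a[220:320,300:400],b[150:250,260:360])]))
E
```

```text
t 4.8 tcp deck rel slot [ 1.3  7.6 54.3] F deck [-0.94  0.6   0.62] grip 0.8 0.0 joints [-0.41  0.14  2.07  0.67  0.78  0.07]
shift [ 15.   13.3 -37.2] turn [-0.34 -0.38  0.49]
scene
orange 119 px 329.2 254.6 D [[26.7, 30.1, 10.7], [39.5, 52.0, 14.1], [60.4, 80.7, 30.0]] hit28,13 y [[49.9 42.2 28. ]] [[37.2 55.2 13. ]]
red 16 px 344.5 267.4 D [[100.4, -11.6, 35.8], [114.4, -9.2, 38.4], [122.4, -6.5, 39.9]] hit28,13 y [[104.9  -1.2  28. ]] [[93.3 11.  13. ]]
red2 5 px 343.2 267.6 D [[101.8, -13.6, 36.9], [110.7, -9.9, 38.9], [116.7, -8.2, 41.1]] hit28,13 y [[101.5  -1.5  28. ]] [[89.8 10.7 13. ]]
green 41 px 352.8 282.9 D [[126.9, -42.4, 3.9], [131.9, -39.3, 18.9], [135.3, -35.4, 29.0]] hit28,13 y [[139.  -46.7  28. ]] [[128.1 -35.4  13. ]]
blue 42 px 359.6 258.5 D [[125.0, 24.5, 4.3], [132.1, 27.4, 19.3], [135.5, 32.8, 29.2]] hit28,13 y [[138.6  19.9  28. ]] [[127.7  32.5  13. ]]
top
orange 254 px 299.3 227.1 D [[28.2, 34.5, 7.4], [52.1, 58.5, 12.0], [72.3, 81.9, 29.8]] hit28,13 y [[56.7 58.9 28. ]] [[51.  58.1 13. ]]
red 1 px 305.0 200.0 D [[116.0, 2.2, 34.4], [116.0, 2.2, 34.4], [116.0, 2.2, 34.4]] hit28,13 y [[113.9   1.6  28. ]] [[108.9   0.1  13. ]]
green 10 px 311.2 187.4 D [[127.8, -36.6, 17.1], [132.5, -33.9, 24.7], [136.7, -30.7, 27.7]] hit28,13 y [[133.9 -33.2  28. ]] [[129.1 -35.1  13. ]]
blue 13 px 292.4 200.8 D [[122.8, 29.4, 7.5], [132.7, 32.1, 22.3], [135.6, 35.7, 29.9]] hit28,13 y [[133.7  32.9  28. ]] [[128.9  31.8  13. ]]
```

View pics/crop2.png

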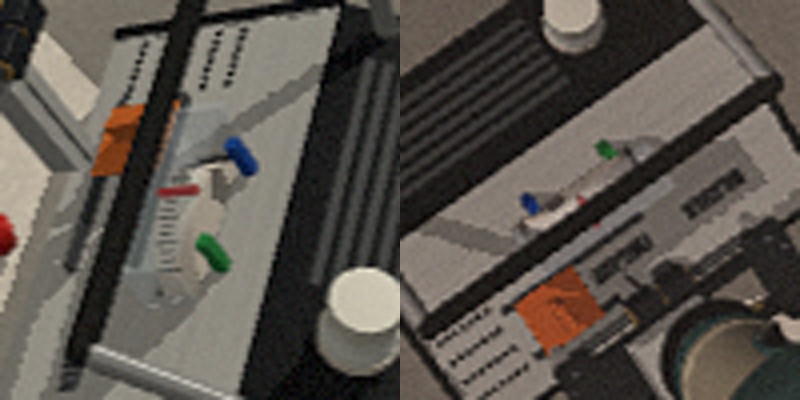

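The guard is fully open: the top crop shows the wheel's slot clear at about (620,255), with the guard at (560,310). The pointer (scene crop (180,191)) is near mid-arc and green is on the right. Next I'll lower the shut fingers onto the left part of the rim.

carry_out(plan=[{"x":5,"y":5,"z":-13,"rx":0,"ry":0,"rz":0,"gripper":0},{"x":11,"y":10,"z":-27,"rx":0,"ry":0,"rz":0,"gripper":0},{"x":15.5,"y":15,"z":-39.5,"rx":0,"ry":0,"rz":0,"gripper":0},{"x":15.5,"y":15,"z":-39.5,"rx":0,"ry":0,"rz":0,"gripper":0}])

```text
time_s: 5.4
ee_pos: [0.5514, 0.0485, 0.0819]
tool_rot: [-2.727, -0.917, -0.72]
force: [0.2, -0.5, 0.6]
grip_width: 0.0009
grip_force: 0.0
```

```bash
python3 - <<'E'
from h import *
np.set_printoptions(suppress=True)
s=dict(np.load("top1.npz")); print("wheel",(hit(s,(315,213.7),.004)*1000-W*1000).round(1))
todo((0,10,3))
E
```

```text
wheel [[ 3.  -0.1  4. ]]
t 5.4 tcp deck rel slot [-1.  15.4  8.5] F deck [ 0.13 -0.48  0.57] grip 0.9 0.0 joints [-0.35  0.21  2.11  0.75  0.67  0.01]
shift [ 6.2 -2.1 -4.3] turn [-0.44 -0.58  0.25]
```

carry_out(plan=[{"x":4,"y":-4,"z":0,"rx":0,"ry":0,"rz":0,"gripper":0},{"x":6,"y":-2.5,"z":-2.5,"rx":0,"ry":0,"rz":0,"gripper":0},{"x":6.5,"y":-2,"z":-3.5,"rx":0,"ry":0,"rz":0,"gripper":0},{"x":6.5,"y":-2,"z":-3.5,"rx":0,"ry":0,"rz":0,"gripper":0},{"x":6.5,"y":-2,"z":-3.5,"rx":0,"ry":0,"rz":0,"gripper":0}])

```text
time_s: 6.02
ee_pos: [0.5594, 0.0451, 0.0804]
tool_rot: [-2.729, -0.916, -0.725]
force: [0.6, -1.1, 3.3]
grip_width: 0.0004
grip_force: 1.0
```

```bash
python3 - <<'E'
from h import *
np.set_printoptions(suppress=True)
todo((1,-11,3))
E
```

```text
t 6.03 tcp deck rel slot [1.9 7.8 5.1] F deck [ 1.47 -1.21  2.93] grip 0.4 1.0 joints [-0.35  0.23  2.1   0.75  0.67  0.  ]
shift [ 11.7 -14.7  -2.3] turn [-0.36 -0.35  0.35]
```

Contact is confirmed at 2.9 N outward. I'll press 1 mm more and roll right about 16 mm, then look.

carry_out(plan=[{"x":0.5,"y":0.5,"z":-1,"rx":0,"ry":0,"rz":0,"gripper":0},{"x":3,"y":-2.5,"z":-1,"rx":0,"ry":0,"rz":0,"gripper":0},{"x":5.5,"y":-6,"z":-1,"rx":0,"ry":0,"rz":0,"gripper":0},{"x":8,"y":-9,"z":-1,"rx":0,"ry":0,"rz":0,"gripper":0},{"x":10,"y":-12,"z":-1,"rx":0,"ry":0,"rz":0,"gripper":0},{"x":10,"y":-12,"z":-1,"rx":0,"ry":0,"rz":0,"gripper":0},{"x":10,"y":-12,"z":-1,"rx":0,"ry":0,"rz":0,"gripper":0}])

```text
time_s: 6.9
ee_pos: [0.5696, 0.0326, 0.0791]
tool_rot: [-2.73, -0.916, -0.725]
force: [-0.8, -1.9, 4.1]
grip_width: 0.0004
grip_force: 2.2
```

```bash
cat > look.py <<'E'
from h import *
from workcell import snapshot
import sys
np.set_printoptions(suppress=True)
report()
s=snapshot("scene"); H=hsv(s); p=s["pixels"]
def blob(keys,roi=(240,310,325,385)):
    g=sum(cv2.inRange(H,*MASK[k]) for k in keys)>0; z=np.zeros_like(g); z[roi[0]:roi[1],roi[2]:roi[3]]=g[roi[0]:roi[1],roi[2]:roi[3]]; v,u=np.where(z); return u,v
u,v=blob(["red","red2"]); r=np.c_[u,v]; gu,gv=blob(["green"])
yw=-3.0; print("green px",gu.mean(),gv.mean(),"foot y @13",hit(s,(gu.mean(),gv.mean()),.013)[0,1]*1000)
print("red n",len(r),"mean",r.mean(0),"min",r.min(0),"max",r.max(0))
# pointer: solve height with radius 54 about the axle 26 below deck
h=.028
for _ in range(20): y=hit(s,r.mean(0),h)[0]*1000; h=(np.sqrt(54**2-min(50,abs(y[1]-yw))**2)-26)/1000
print("pointer x,y",y.round(1),"theta",np.arcsin((y[1]-yw)/54).round(3))
if len(sys.argv)>1:
    cv2.imwrite(sys.argv[1],cv2.resize(p[235:310,315:395,::-1],(640,600),interpolation=cv2.INTER_CUBIC))
E
python3 look.py pics/roll1.png
```

```text
t 6.9 tcp deck rel slot [ 1.7 -8.3  3.8] F deck [ 0.48 -0.99  4.42] grip 0.4 2.2 joints [-0.37  0.24  2.07  0.75  0.68 -0.01]
green px 352.8048780487805 282.8780487804878 foot y @13 -35.37132768755431
red n 19 mean [343.31578947 277.89473684] min [338 277] max [348 279]
pointer x,y [106.1 -26.6  22.6] theta -0.453
```

View pics/roll1.png

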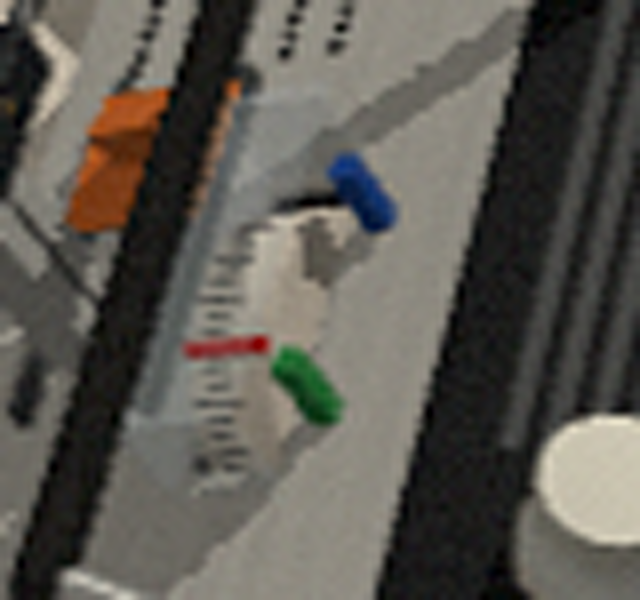

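The wheel rolls without slipping: the pointer line (crop (228,346)) is now just short of the green clip (crop (305,385)). I'll lift, step left and look with the wheel unsprung.

carry_out(plan=[{"x":-3,"y":-2,"z":6,"rx":0,"ry":0,"rz":0,"gripper":0},{"x":-3,"y":-2,"z":6,"rx":0,"ry":0,"rz":0,"gripper":0},{"x":-10,"y":7,"z":6,"rx":0,"ry":0,"rz":0,"gripper":0},{"x":-10,"y":7,"z":6,"rx":0,"ry":0,"rz":0,"gripper":0},{"x":-10,"y":7,"z":6,"rx":0,"ry":0,"rz":0,"gripper":0}])

```text
time_s: 7.58
ee_pos: [0.5587, 0.0406, 0.0848]
tool_rot: [-2.728, -0.917, -0.723]
force: [-0.7, -0.1, 0.1]
grip_width: 0.0008
grip_force: 0.0
```

```bash
python3 look.py; python3 - <<'E'
from h import *
np.set_printoptions(suppress=True)
# wheel mid & axle check in the camera's own frame: aperture tests
s=dict(np.load("scene1.npz"))
for h in (26,28,30): print(h,(hit(s,(344.5,267.4),h/1000)*1000).round(1))
todo((1.5,0,4))
E
```

```text
t 7.58 tcp deck rel slot [ 1.3  4.7 10.6] F deck [-0.48  0.37  0.35] grip 0.8 0.0 joints [-0.36  0.22  2.09  0.74  0.69  0.01]
green px 352.8048780487805 282.8780487804878 foot y @13 -35.37132768755431
red n 18 mean [342.27777778 277.22222222] min [338 276] max [347 278]
pointer x,y [103.3 -25.   23.3] theta -0.42
26 [[103.3   0.3  26. ]]
28 [[104.9  -1.3  28. ]]
30 [[106.4  -2.9  30. ]]
t 7.62 tcp deck rel slot [ 1.4  4.4 10.6] F deck [ 0.87 -0.41  0.88] grip 0.7 0.0 joints [-0.36  0.22  2.09  0.74  0.69  0.01]
shift [ 5.4 -1.4 -5.7] turn [-0.36 -0.41  0.31]
```

carry_out(plan=[{"x":2,"y":1.5,"z":-4,"rx":0,"ry":0,"rz":0,"gripper":0},{"x":3,"y":2.5,"z":-6,"rx":0,"ry":0,"rz":0,"gripper":0},{"x":3,"y":2.5,"z":-6,"rx":0,"ry":0,"rz":0,"gripper":0},{"x":4.5,"y":0.5,"z":-6,"rx":0,"ry":0,"rz":0,"gripper":0},{"x":6,"y":-1.5,"z":-6,"rx":0,"ry":0,"rz":0,"gripper":0},{"x":7.5,"y":-3.5,"z":-6,"rx":0,"ry":0,"rz":0,"gripper":0},{"x":7.5,"y":-3.5,"z":-6,"rx":0,"ry":0,"rz":0,"gripper":0},{"x":7.5,"y":-3.5,"z":-6,"rx":0,"ry":0,"rz":0,"gripper":0}])

```text
time_s: 8.62
ee_pos: [0.5669, 0.0363, 0.079]
tool_rot: [-2.729, -0.916, -0.725]
force: [-2.3, -1.3, 3.9]
grip_width: 0.0005
grip_force: 2.6
```

```bash
python3 look.py
```

```text
t 8.62 tcp deck rel slot [ 1.8 -3.7  3.6] F deck [-0.36  0.42  4.66] grip 0.5 2.6 joints [-0.36  0.24  2.08  0.75  0.68 -0.  ]
green px 352.8048780487805 282.8780487804878 foot y @13 -35.37132768755431
red n 19 mean [343.26315789 283.47368421] min [339 283] max [348 284]
pointer x,y [105.4 -37.1  15.9] theta -0.684
```

carry_out(plan=[{"x":-3,"y":-2,"z":6,"rx":0,"ry":0,"rz":0,"gripper":0},{"x":-3,"y":-2,"z":6,"rx":0,"ry":0,"rz":0,"gripper":0}])

```text
time_s: 8.93
ee_pos: [0.563, 0.0349, 0.0849]
tool_rot: [-2.728, -0.917, -0.723]
force: [0.3, -0.2, -0.4]
grip_width: -0.0001
grip_force: 0.0
```

```bash
python3 look.py pics/roll2.png
```

```text
t 8.93 tcp deck rel slot [ 1.3 -2.5 10.7] F deck [-0.1  -0.38 -0.42] grip -0.1 0.0 joints [-0.37  0.23  2.08  0.74  0.69  0.01]
green px 352.8048780487805 282.8780487804878 foot y @13 -35.37132768755431
red n 18 mean [343.38888889 282.55555556] min [338 282] max [348 283]
pointer x,y [105.9 -35.5  17.1] theta -0.646
```

View pics/roll2.png

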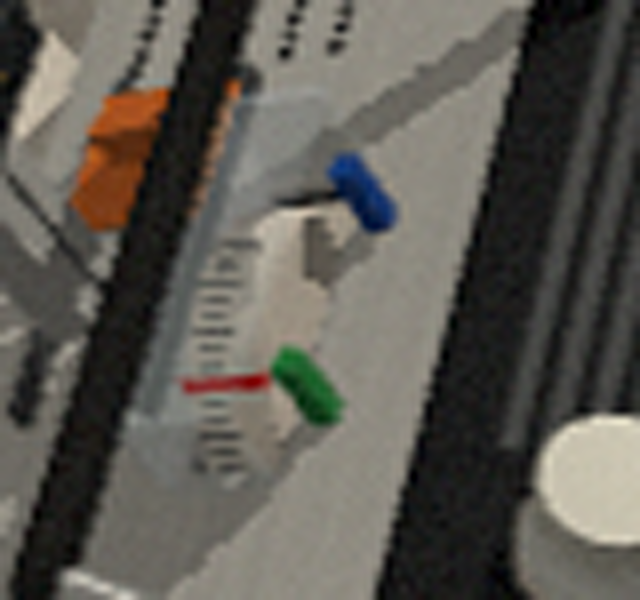

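The pointer is in line with the green clip: y is -35.5 against -35.4 mm, line at crop (228,383), clip at (305,385). I'll leave the wheel and pinch the guard's tab to shut it.

carry_out(plan=[{"x":-7,"y":-5,"z":15,"rx":0,"ry":0,"rz":0,"gripper":0},{"x":-14,"y":-11,"z":30,"rx":0,"ry":0,"rz":0,"gripper":0.4},{"x":-14,"y":-11,"z":30,"rx":0,"ry":0,"rz":0,"gripper":0.4},{"x":-33,"y":14,"z":30,"rx":0,"ry":0,"rz":0,"gripper":0.4},{"x":-52,"y":38.5,"z":30,"rx":0,"ry":0,"rz":0,"gripper":0.4},{"x":-52,"y":38.5,"z":30,"rx":0,"ry":0,"rz":0,"gripper":0.4},{"x":-52,"y":38.5,"z":30,"rx":0,"ry":0,"rz":0,"gripper":0.4}])

```text
time_s: 9.85
ee_pos: [0.5123, 0.0728, 0.1148]
tool_rot: [-2.729, -0.917, -0.725]
force: [-0.1, -0.1, 0.4]
grip_width: 0.0374
grip_force: 0.0
```

```bash
python3 - <<'E'
from h import *
np.set_printoptions(suppress=True)
todo((1.5,59.5,19))
E
```

```text
t 9.85 tcp deck rel slot [ 1.5 58.5 45.1] F deck [ 0.03 -0.02  0.4 ] grip 37.4 0.0 joints [-0.32  0.1   2.14  0.69  0.71  0.11]
shift [  9.7   8.7 -22.6] turn [-0.33 -0.37  0.34]
```

carry_out(plan=[{"x":5,"y":4.5,"z":-12,"rx":0,"ry":0,"rz":0,"gripper":0.4},{"x":9.5,"y":8.5,"z":-22.5,"rx":0,"ry":0,"rz":0,"gripper":0.4},{"x":9.5,"y":8.5,"z":-22.5,"rx":0,"ry":0,"rz":0,"gripper":0.4},{"x":9.5,"y":8.5,"z":-22.5,"rx":0,"ry":0,"rz":0,"gripper":0},{"x":9.5,"y":8.5,"z":-22.5,"rx":0,"ry":0,"rz":0,"gripper":0},{"x":9.5,"y":8.5,"z":-22.5,"rx":0,"ry":0,"rz":0,"gripper":0},{"x":9.5,"y":8.5,"z":-22.5,"rx":0,"ry":0,"rz":0,"gripper":0}], grip_force=4)

```text
time_s: 10.72
ee_pos: [0.5216, 0.0811, 0.0928]
tool_rot: [-2.73, -0.917, -0.726]
force: [0.2, -1.8, -0.3]
grip_width: 0.0078
grip_force: 4.0
```

```bash
python3 - <<'E'
from h import *
np.set_printoptions(suppress=True)
todo((1.5,-3,20))
E
```

```text
t 10.72 tcp deck rel slot [ 1.2 59.4 19.8] F deck [-0.89 -1.55  0.22] grip 7.8 4.0 joints [-0.29  0.15  2.16  0.74  0.65  0.07]
shift [ 38.2 -49.3   0.3] turn [-0.29 -0.32  0.36]
```

Pinched, 7.8 mm between the pads. Now sliding it shut.

carry_out(plan=[{"x":9,"y":-12,"z":0,"rx":0,"ry":0,"rz":0,"gripper":0},{"x":18,"y":-23.5,"z":0,"rx":0,"ry":0,"rz":0,"gripper":0},{"x":27,"y":-35,"z":0,"rx":0,"ry":0,"rz":0,"gripper":0},{"x":34,"y":-44,"z":0,"rx":0,"ry":0,"rz":0,"gripper":0},{"x":38,"y":-49.5,"z":0,"rx":0,"ry":0,"rz":0,"gripper":0},{"x":38.5,"y":-50,"z":0,"rx":0,"ry":0,"rz":0,"gripper":0},{"x":38.5,"y":-50,"z":0,"rx":0,"ry":0,"rz":0,"gripper":0}])

```text
time_s: 11.6
ee_pos: [0.5581, 0.0333, 0.092]
tool_rot: [-2.725, -0.916, -0.72]
force: [-3.8, 2.7, 4.9]
grip_width: 0.008
grip_force: 4.0
```

```bash
python3 look.py
```

```text
t 11.6 tcp deck rel slot [ 0.6 -0.7 19.3] F deck [1.26 4.44 4.97] grip 8.0 4.0 joints [-0.38  0.21  2.08  0.72  0.72  0.02]
green px 352.8048780487805 282.8780487804878 foot y @13 -35.37132768755431
red n 18 mean [343.38888889 282.55555556] min [338 282] max [348 283]
pointer x,y [105.9 -35.5  17.1] theta -0.646
```

The guard is back on its stop, at the same -0.7 mm as at the start, and the pointer hasn't moved. Release and retreat.

carry_out(plan=[{"x":0,"y":0,"z":0,"rx":0,"ry":0,"rz":0,"gripper":0.4},{"x":0,"y":0,"z":0,"rx":0,"ry":0,"rz":0,"gripper":0.4},{"x":0,"y":0,"z":0,"rx":0,"ry":0,"rz":0,"gripper":0.4},{"x":-8,"y":-6,"z":17,"rx":0,"ry":0,"rz":0,"gripper":0.4},{"x":-24,"y":-18,"z":52,"rx":0,"ry":0,"rz":0,"gripper":0.4},{"x":-44,"y":-34,"z":95,"rx":0,"ry":0,"rz":0,"gripper":0.4},{"x":-48,"y":-37,"z":104,"rx":0,"ry":0,"rz":0,"gripper":0.4},{"x":-48,"y":-37,"z":104,"rx":0,"ry":0,"rz":0,"gripper":0.4}])

```text
time_s: 12.65
ee_pos: [0.5116, -0.0056, 0.1965]
tool_rot: [-2.73, -0.916, -0.725]
force: [0.0, 0.4, -0.2]
grip_width: 0.0375
grip_force: 0.0
```

```bash
python3 look.py; python3 - <<'E'
from h import *
from workcell import snapshot
a,b=[snapshot(n)["pixels"][:,:,::-1] for n in("scene","top")]
cv2.imwrite("pics/crop3.png",cv2.hconcat([cv2.resize(i,(400,400),interpolation=cv2.INTER_CUBIC) for i in(a[190:340,290:440],b[120:270,225:375])]))
E
```

```text
t 12.65 tcp deck rel slot [  0.5  -3.3 140.1] F deck [ 0.14  0.28 -0.26] grip 37.5 0.0 joints [-0.52  0.03  1.98  0.58  1.01  0.12]
green px 352.8048780487805 282.8780487804878 foot y @13 -35.37132768755431
red n 18 mean [343.38888889 282.55555556] min [338 282] max [348 283]
pointer x,y [105.9 -35.5  17.1] theta -0.646
```

View pics/crop3.png

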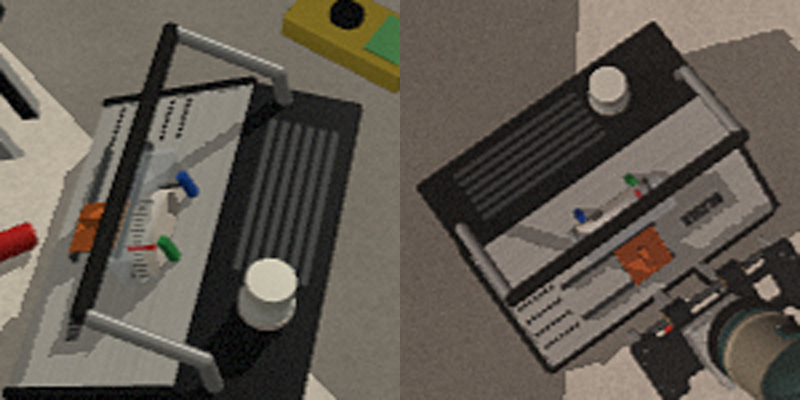

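The guard sits as it did at the start, at crop (642,255). The red pointer lines up with the green clip in both views: scene (140,248) against (168,249), and top (638,193) against (630,181) along the up-slope direction. Handing in.

```bash
python3 -c "
from workcell import order
print(order.job_done())"
```

```text
the job is handed in; nothing more can be done
None
```

The radio is retuned and handed in: the red pointer stands within about 1 mm of the green clip's middle by camera, the guard is shut on its stop, and I saw no sign of the volume wheel or loose things being disturbed; no verdict came back.

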